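# Latch the specimen lock box

## Task

Shut the steel specimen box and latch it: swing the lid down, turn the wing knob until the tongue under the lid is clear of the frame, press the lid fully home on its stops against the springy seal, and then turn the knob until the tongue has swung right behind the front edge of the frame, so that the lid stays down when you let go. Work gently: set the lid down softly, press only as hard as it takes to bring it home, do not force the tongue against the frame, and leave the carton, the timer and the marker where they are.

Things in the scene. Friction and masses are not known exactly. Their poses are not given: they have to be found in the camera images.
- lockbox: grey steel box standing on four rubber feet, fixed to the worktop, 120 mm (x, front to back) x 160 mm (y) and 107 mm high with the lid shut; a blank card holder on its front, wire handles on its sides. Origin: centre of its underside; z up, -x its front, +y its left side. Two specimen cups stand in it.
- rim: the frame round the box's opening (part of the box, same origin and axes), 16 mm wide, its top 100 mm and lower edge 92 mm above the worktop; the front strip reaches from x = -59 to -43 mm. A black rubber seal stands 10 mm proud of it and is squeezed to 4 mm when the lid is home.
- lid_hinge (a point): point on the hinge axis, at the middle of the lid's width (the lid's origin)
- lid_front (a point): middle of the lid's front edge, on its upper face, 124 mm from the hinge
- knob_grip (a point): point on the knob's axis in the middle of the wing, 19 mm above the lid's upper face and 86 mm from the hinge, at mid-width. The black knob's axis is square to the lid: a round foot 35 mm across and 7 mm high, on it a straight wing 48 mm long, 10 mm thick, from 7 to 31 mm above the lid. The point's y axis lies along the wing, -y to the end with the white mark, which shows where the tongue points.
- knob (a joint): angle of the wing knob, rad, stops at 0 and 1.57; it stays where it is left (0.08 N m) and grows clockwise as seen from above. At 0 wing and tongue point to the box's right (-y), at 1.57 to its front (-x). Below about 0.5 the tongue is clear of the frame; beyond that it reaches over the frame or, if the lid is home, under it.
- carton: card carton 56 x 85 x 125 mm standing to the left of the box, a bystander. Origin: centre of its underside
- timer: bench timer 62 x 62 x 44 mm with a round dial, right of the box, a bystander. Origin: centre of its underside
- marker: pen 12 x 139 x 12 mm lying right of the timer, a bystander. Origin: centre of its underside
- lid: the sheet-steel lid with all it carries (knob, tongue): panel 3 mm thick, 126 mm from hinge to front edge, 168 mm wide, skirt turned down 12 mm. Origin on the hinge axis, which runs along y, 62 mm behind the box's centre and 104 mm above the worktop; shut, its axes are the box's axes and its upper face is 107 mm above the worktop. Opening swings the front edge up and back.
- lid_angle (a joint): opening angle of the lid, rad: 0 home on its stops, 0.05 where the seal carries it unlatched, 0.11 when its tongue lies on top of the frame, 0.015 when properly latched. A stiff hinge (0.25 N m): the lid stays where it is left. The seal pushes back: bringing the lid home takes about 22 N down on the knob.
- tongue_tip (a point): middle of the tongue's tip, on its upper face. The tongue turns with the knob under the lid: a steel strip 12 mm wide and 3 mm thick, reaching 28 mm from the knob's axis; its upper face is 13.5 mm below the lid's underside, so 1.5 mm below the frame's lower edge when the lid is home. The tongue is out of sight once the lid is down.
- stops: two small rubber stops, 4 mm high, on the front corners of the frame, on which the shut lid comes to rest (same origin and axes as the box)

How it is judged:
By the outcome, as a careful person would: the job done as asked, in the order asked, and still so for the second after the job is handed in, with the robot touching nothing.
It also fails if it takes over 59 s, if anything falls off the work surface, if the arm or the gripper's body presses on something with over 40 N, if the wrist force passes 120 N, or if a joint passes its speed limit or range.

## Robot

A 7-joint arm with a two-finger parallel gripper is mounted at the origin on a cart in front of the work surface, level with it; the furniture and walls round the work are solid. World frame = base frame: x ahead of the robot, y to its left, z up, the work surface at z = 0. Lengths are in m, angles in rad, forces in N, time in s.
With the tool pointing down it reaches from about 0.35 to 0.9 m from the base axis. Payload 8.1 kg.
Tool frame: the origin (TCP) lies at the very end of the fingers, on their centre line; the grasp point (between the pads) lies 19 mm behind it (arm.tcp_to_grasp is the z of the grasp point in the tool frame, in m); z points along the fingers, y is the line along which they close (so a half turn about z gives the same grasp; the last joint's range is limited). The gripper opens to 92 mm and grips with 3 to 60 N. Pads are 19 mm wide; open, the fingers measure 130 mm over their backs; the gripper's body (75 mm by 190 mm) begins 47 mm behind the grasp point.
Start: joints at [-1.336, 0.434, 0.025, 1.573, -0.012, 1.134, -0.075], TCP at [0.207, 0.59, 0.227] pointing down, gripper open.
Joint ranges: [-2.62, 2.62], [-0.44, 2.09], [-1.27, 1.32], [0.08, 2.57], [-1.32, 4.46], [0.12, 2], [-2.74, 2.74]. Speed limits (rad/s): [2.22, 2.22, 3.01, 3.01, 3.14, 3.14, 3.14].

## Interface

Orientations are given as a rotation vector (axis times angle).
In Python, from cell import readout, vision, sign_off, arm gives the robot as it stands. The module is installed in compiled form; this text tells all that it offers.
- The arm moves only by the shell command python3 -m creep 'ROWS' [FORCE]. ROWS is JSON, a list of rows, each a list of 5 numbers: the shift along the tool's x, y, z in units of 4 cm (1.0 is 4 cm), then the turn about the tool's z in units of 4 degrees (1.0 is 4 degrees), then the opening, from 0 (shut) to 1 (fully open). A call has 1 to 12 rows; each row shifts and turns the commanded pose from where the row before left it, along the tool's axes as they then stand; what a row does not reach is not made up. A row lasts 1/8 s, in which the tool goes at most 62.5 mm and 10.7 degrees, less where a joint would pass 70% of its speed; a pose out of reach is approached as far as the arm can. A call with a number of a shift or a turn outside -1 to 1 is refused whole. A call with a gripper value outside its range is refused whole. The fingers move at their own pace and stop on an object; FORCE is the grip in N (left out, the last holds). Time passes only in rows, so rows that do not move let the fingers close. It gives the time, the measured TCP pose, the force, the opening and the grip force at its end, in the units of the state.
- readout.observe(): the state, without advancing time (a new reading comes with each control period).
- vision.get_image(name): name is "scene" or "top" or "wrist"; returns a dict with "pixels" (420x560x3 uint8, blue, green, red), "z_map" (420x560 float32, m along the optical axis (not along the pixel's ray), 0 where there is no reading), "camera_matrix" (3x3 intrinsics, pixels), "position" and "rotation" of the camera in the world. Camera axes: x right, y up, looking along -z (the intrinsics and any distortion apply to the point x, -y, -z); pixel columns grow to the right and rows downward; lengths in m; the calibration is good to about 2 mm. The wrist camera is an equidistant fisheye: a pixel r from the principal point sees the ray r / f radians off the axis. A picture is of the moment at which its call begins.
- sign_off(): hands the job in; it is judged then, once.
The state is a dict: "clock": time; "joints": joint angles; "dq": joint speeds; "joint_efforts": joint torques, N m; "position": TCP position; "ee_rot": TCP orientation; "force": force on the tool from outside, world axes, zero at the start; "ft_torque": the same for the moment, N m; "width": opening from 0.0 (shut) to 1.0 (fully open); "gripper_force": force on a finger pad.
Only numpy, scipy, OpenCV 4.12 (cv2) and the standard library are available. Lean on these libraries where they do the work, as an engineer would, in place of code of your own. Each camera call takes 0.05 s, during which the arm holds its last target. There are 200 camera calls.

## Working session

There is one attempt and no reset: what is moved stays moved. The work goes in short steps, Python scripts to look and compute and a shell command to move; the robot and the scene stay as the last step left them, time stands still between calls to the robot, and variables do not carry over. Pictures are saved under pics/ and viewed, at most 10 in all, crops included, and the job is handed in when it is done.

```bash
mkdir -p pics; cat > h.py <<'E'
import numpy as np,cv2
from cell import readout,vision,sign_off,arm
from scipy.spatial.transform import Rotation as R
def cloud(im):
    z=im["z_map"];K=im["camera_matrix"];v,u=np.mgrid[:z.shape[0],:z.shape[1]]
    p=np.stack([(u-K[0,2])/K[0,0]*z,-(v-K[1,2])/K[1,1]*z,-z],-1)
    Rm=np.array(im["rotation"])
    if Rm.shape!=(3,3): Rm=R.from_rotvec(Rm).as_matrix()
    return p@Rm.T+np.array(im["position"])
E
python3 - <<'E'
from h import *
o=readout.observe();print(o)
for n in("scene","top"):
    im=vision.get_image(n);cv2.imwrite(f"pics/{n}0.png",im["pixels"]);print(n,im["position"],im["rotation"],im["camera_matrix"])
    np.save(f"{n}_c.npy",cloud(im))
E
```

```text
{'clock': 0.0, 'joints': array([-1.33560604,  0.43517612,  0.02496651,  1.574091  , -0.01158306,
        1.13399683, -0.07506477]), 'dq': array([-0.00215158,  0.0003212 , -0.00174057,  0.00082858,  0.0005476 ,
       -0.00013637, -0.00011517]), 'joint_efforts': array([ 5.77567207e-04, -6.67885709e+01,  9.85260867e-01, -3.14428961e+01,
       -6.03842712e-02,  4.33325849e-02,  1.76961130e-04]), 'position': array([0.20701454, 0.58918321, 0.22597637]), 'ee_rot': array([-5.28095856e-01, -3.09677924e+00,  2.39204699e-03]), 'force': array([ 0.87146004, -0.43927649, -0.77789952]), 'ft_torque': array([0.04075434, 0.03289994, 0.01483196]), 'gripper_force': 0.0, 'width': 1.0055447760524794}
scene [ 0.11622225 -0.90430513  0.87831111] [ 0.75226011 -0.20269579 -0.50950504] [[524.26399475   0.         270.70883052]
 [  0.         524.26399475 204.61993047]
 [  0.           0.           1.        ]]
top [ 0.36160063 -0.25676043  1.10245953] [ 0.08791291 -0.10152678 -1.55033908] [[442.97253696   0.         283.53470982]
 [  0.         442.97253696 211.86102795]
 [  0.           0.           1.        ]]
```

View pics/scene0.png

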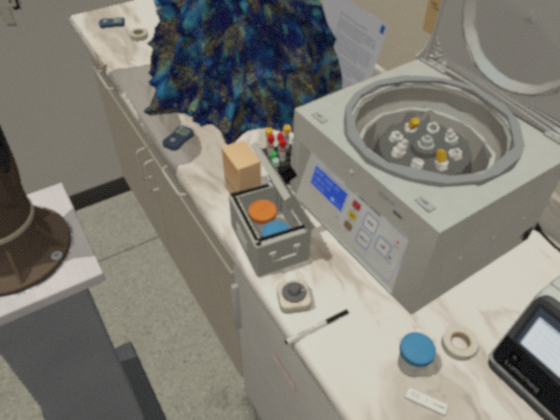

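View pics/top0.png

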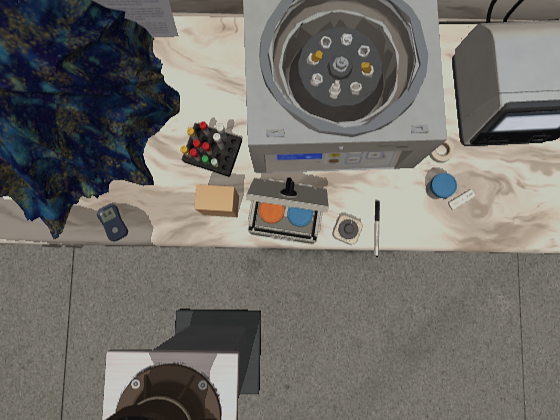

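The scene view shows the box at (270,230) with its lid standing open. The top view shows the box opening at (285,222), the lid at (288,190) with the knob pointing back at (288,186), the carton at (216,200), the timer at (347,229) and the marker at (377,228). The centrifuge stands behind the lid.

```bash
python3 - <<'E'
import numpy as np,cv2
c=np.load("top_c.npy");s=np.load("scene_c.npy")
f=lambda u,v:np.round(c[v,u],3)
print("table",f(150,205),f(370,180))
print("lid upper edge col 288 rows"); 
for v in range(150,246,4): print(v,f(265,v),f(288,v),f(310,v))
for n,p in dict(fl=(252,236),fr=(317,241),carton=(216,200),timer=(347,229),marker=(377,225),rack=(235,160)).items(): print(n,f(*p))
# lid side points cloud: in region
P=c[170:250,235:340].reshape(-1,3);m=(P[:,2]>.09);Q=P[m]
print("y range lid",Q[:,1].min(),Q[:,1].max())
m=(P[:,2]>.15)
print(np.percentile(P[m],[0,2,50,98,100],axis=0).round(3))
I=cv2.imread("pics/top0.png");J=cv2.imread("pics/scene0.png")
cv2.imwrite("pics/crop.png",np.hstack([cv2.resize(I[160:250,235:340],None,fx=4,fy=4,interpolation=2)[:360,:400],cv2.resize(J[170:280,215:315],None,fx=4,fy=4,interpolation=2)[:360,:400]]))
E
```

```text
table [ 0.507  0.071 -0.004] [ 0.581 -0.483 -0.   ]
lid upper edge col 288 rows
150 [ 0.593 -0.224  0.23 ] [ 0.595 -0.27   0.225] [ 0.597 -0.315  0.221]
154 [ 0.59  -0.223  0.207] [ 0.612 -0.272  0.125] [ 0.614 -0.322  0.123]
158 [ 0.606 -0.22   0.111] [ 0.607 -0.272  0.11 ] [ 0.609 -0.323  0.106]
162 [ 0.597 -0.22   0.108] [ 0.601 -0.273  0.095] [ 0.603 -0.324  0.089]
166 [ 0.588 -0.22   0.107] [ 0.596 -0.273  0.074] [ 0.599 -0.326  0.069]
170 [ 0.585 -0.219  0.074] [ 0.591 -0.274  0.056] [ 0.592 -0.327  0.056]
174 [ 0.591 -0.217 -0.   ] [ 0.593 -0.275 -0.005] [ 0.594 -0.331 -0.001]
178 [ 0.581 -0.217 -0.   ] [ 0.545 -0.272  0.188] [ 0.583 -0.331  0.001]
182 [ 0.546 -0.222  0.131] [ 0.533 -0.272  0.204] [ 0.572 -0.33   0.004]
186 [ 0.532 -0.223  0.159] [ 0.525 -0.272  0.202] [ 0.542 -0.323  0.112]
190 [ 0.518 -0.224  0.188] [ 0.516 -0.272  0.206] [ 0.529 -0.322  0.136]
194 [ 0.506 -0.225  0.208] [ 0.509 -0.272  0.197] [ 0.515 -0.32   0.164]
198 [ 0.497 -0.226  0.218] [ 0.499 -0.272  0.21 ] [ 0.502 -0.318  0.192]
202 [ 0.489 -0.226  0.211] [ 0.489 -0.272  0.217] [ 0.491 -0.317  0.212
[... 374 characters left out ...]
.459 -0.22   0.005] [ 0.46  -0.277  0.005] [ 0.461 -0.331  0.008]
230 [ 0.441 -0.223  0.109] [ 0.442 -0.275  0.098] [ 0.451 -0.331  0.01 ]
234 [ 0.433 -0.223  0.083] [ 0.432 -0.275  0.11 ] [ 0.434 -0.325  0.1  ]
238 [ 0.429 -0.22   0.   ] [ 0.426 -0.276  0.07 ] [ 0.424 -0.325  0.11 ]
242 [ 0.419 -0.22  -0.002] [ 0.42  -0.278 -0.001] [ 0.419 -0.329  0.046]
fl [ 0.434 -0.188 -0.003]
fr [ 0.424 -0.35  -0.003]
carton [ 0.505 -0.113  0.123]
timer [ 0.452 -0.418  0.04 ]
marker [ 0.466 -0.498  0.008]
rack [ 0.626 -0.14   0.   ]
y range lid -0.35931073899339444 -0.1514739376854558
[[ 0.362 -0.357  0.15 ]
 [ 0.362 -0.351  0.153]
 [ 0.503 -0.272  0.207]
 [ 0.536 -0.192  1.102]
 [ 0.549 -0.187  1.102]]
```

View pics/crop.png

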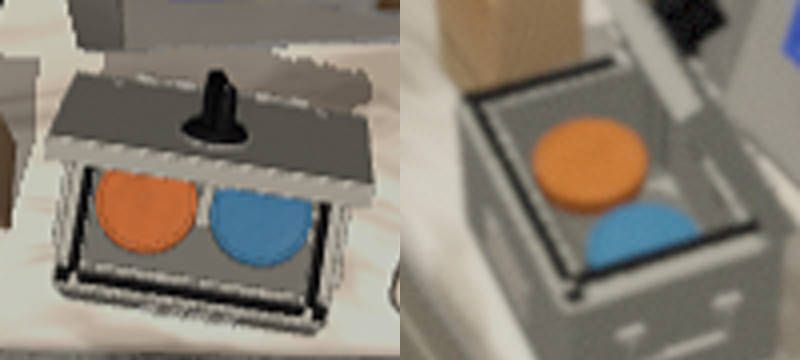

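```bash
python3 - <<'E'
import numpy as np
c=np.load("top_c.npy");P=c[165:250,235:340].reshape(-1,3)
# front rim strip
F=P[(P[:,2]>.09)&(P[:,2]<.12)&(P[:,0]<.455)&(P[:,0]>.40)&(P[:,1]<-.18)&(P[:,1]>-.37)]
a=np.polyfit(F[:,1],F[:,0],1);print("front",len(F),a,"yaw",-np.degrees(np.arctan(a[0])),F[:,1].min(),F[:,1].max())
L=P[(P[:,2]>.125)&(P[:,2]<.195)&(P[:,0]>.48)&(P[:,0]<.56)&(abs(P[:,1]+.272)>.03)&(P[:,1]>-.37)&(P[:,1]<-.17)]
for _ in range(3):
    m=L.mean(0);n=np.linalg.svd(L-m)[2][2];n*=np.sign(n[2]);d=(L-m)@n;L=L[abs(d)<.004]
print("plane",len(L),m,n,"open",np.degrees(np.arccos(n[2])),"yaw",np.degrees(np.arctan2(n[1],n[0])),d.std())
print("lid y",L[:,1].min(),L[:,1].max())
E=P[(P[:,2]>.2)&(P[:,2]<.23)&(abs(P[:,1]+.272)>.03)&(P[:,1]>-.37)&(P[:,1]<-.17)]
b=np.polyfit(E[:,1],E[:,0],1);print("edge",np.degrees(-np.arctan(b[0])),np.polyval(b,-.272),E[:,2].max(),E[:,1].min(),E[:,1].max())
yw=np.arctan2(n[1],n[0]);ex=np.array([np.cos(yw),np.sin(yw)]);th=np.arccos(n[2])
K=P[(P[:,2]>.15)&(P[:,2]<.24)&((P-m)@n>.01)&(P[:,0]>.48)&(abs(P[:,1]+.272)<.03)];print("knob",len(K),K.mean(0),K[:,1].min(),K[:,1].max(),((K-m)@n).max())
# hinge line: plane at hinge: point with upper face 3mm above axis; z=.104
# n.(p-m)=0, p=H+3mm*n
kx,ky=K[:,:2].mean(0)
A=m.copy();y=-.272
hx=(n@m-.003-n[1]*y-n[2]*.104)/n[0];print("hinge x at y=-.272",hx)
print("from front: outer front x",np.polyval(a,y))
E
```

```text
front 604 [0.08022959 0.45860643] yaw -4.586991659637355 -0.34349017522388137 -0.1841263687497145
plane 526 [ 0.52334901 -0.27551052  0.1612029 ] [ 0.88460699 -0.12159583  0.45020542] open 63.24313575461508 yaw -7.826684209015242 0.0004976113096412776
lid y -0.3580272167267819 -0.18985686319413214
edge -7.747391706159863 0.49225843856216495 0.22121615222358126 -0.3534111208228998 -0.1867319495267481
knob 106 [ 0.52784845 -0.2746627   0.20335821] -0.28218728251654984 -0.26589548702582444 0.03197412324990638
hinge x at y=-.272 0.549552645310005
from front: outer front x 0.43678397997180857
```

```bash
python3 - <<'E'
import numpy as np
for n in("top","scene"):
    P=np.load(n+"_c.npy").reshape(-1,3);P=P[(P[:,2]>.1)&(P[:,2]<.8)]
    a=np.array([.207,.589]);d=np.array([.327,-.865]);L=np.linalg.norm(d);d/=L
    t=(P[:,:2]-a)@d;s=(P[:,:2]-a)@np.array([-d[1],d[0]])
    for k in np.arange(0,1,.1):
        m=(t>k)&(t<k+.1)&(abs(s)<.2)
        for lo in(-.2,-.1,0,.1):
            q=P[m&(s>=lo)&(s<lo+.1)]
            if len(q)>10: print(n,round(k,1),lo,"zmax",q[:,2].max().round(3))
E
```

```text
top 0.3 0.1 zmax 0.178
top 0.4 0.1 zmax 0.268
top 0.5 0.1 zmax 0.214
top 0.6 0.1 zmax 0.134
top 0.7 -0.1 zmax 0.128
top 0.7 0 zmax 0.132
top 0.8 -0.1 zmax 0.221
top 0.8 0 zmax 0.271
top 0.8 0.1 zmax 0.271
top 0.9 -0.2 zmax 0.112
top 0.9 -0.1 zmax 0.221
top 0.9 0 zmax 0.282
top 0.9 0.1 zmax 0.285
scene 0.0 -0.1 zmax 0.312
scene 0.3 0.1 zmax 0.217
scene 0.4 0.1 zmax 0.27
scene 0.5 0.1 zmax 0.23
scene 0.6 0.1 zmax 0.137
scene 0.7 -0.1 zmax 0.128
scene 0.7 0 zmax 0.131
scene 0.8 -0.2 zmax 0.112
scene 0.8 -0.1 zmax 0.221
scene 0.8 0 zmax 0.271
scene 0.8 0.1 zmax 0.27
scene 0.9 -0.2 zmax 0.114
scene 0.9 -0.1 zmax 0.221
scene 0.9 0 zmax 0.282
scene 0.9 0.1 zmax 0.283
```

```bash
python3 -m creep '[[-0.62,-0.74,-0.4,0,1],[-0.62,-0.74,-0.4,0,1],[-0.62,-0.74,-0.4,0,1],[-0.62,-0.74,-0.4,0,1],[-0.62,-0.74,-0.4,0,1],[-0.62,-0.74,-0.4,0,1],[-0.62,-0.74,0,0,1],[-0.62,-0.74,0,0,1],[-0.62,-0.74,0,0,1],[-0.62,-0.74,0,0,1],[-0.62,-0.74,0,0,1],[-0.62,-0.74,0,0,1]]'
```

```text
clock: 1.6
position: [0.3703, 0.1545, 0.3226]
ee_rot: [-0.528, -3.097, 0.0]
force: [1.0, 0.7, 0.5]
width: 1.003
gripper_force: 0.0
```

```bash
python3 -m creep '[[-0.62,-0.74,0,0,1],[-0.62,-0.74,0,0,1],[-0.62,-0.74,0,0,1],[-0.62,-0.74,0,0,1],[-0.62,-0.74,0,0,1],[-0.62,-0.74,0,0,1],[-0.62,-0.74,0,0,1],[-0.62,-0.74,0,0,1],[-0.62,-0.74,0,0,1],[-0.62,-0.74,0,0,1],[-0.62,-0.74,0,0,1],[-0.62,-0.74,0,0,1]]'
python3 -m creep '[[0,0,0,1,1],[0,0,0,1,1],[0,0,0,1,1],[0,0,0,1,1],[0,0,0,1,1],[0,0,0,1,1],[0,0,0,1,1],[0,0,0,1,1],[0,0,0,1,1],[0,0,0,1,1],[0,0,0,1,1],[0,0,0,1,1]]'
python3 -m creep '[[0,0,0,1,1],[0,0,0,1,1],[0,0,0,1,1],[0,0,0,1,1],[0,0,0,1,1],[0,0,0,1,1],[0,0,0,1,1],[0,0,0,1,1],[0,0,0,1,1],[0,0,0,1,1],[0,0,0,1,1],[0,0,0,1,1]]'
python3 -m creep '[[0,0,0,1,1],[0,0,0,1,1],[0,0,0,1,1],[0,0,0,1,1],[0,0,0,1,1],[0,0,0,1,1],[0,0,0,1,1],[0,0,0,1,1],[0,0,0,1,1],[0,0,0,1,1],[0,0,0,1,1],[0,0,0,1,1]]'
python3 -m creep '[[0,0,0,1,1],[0,0,0,1,1],[0,0,0,1,1],[0,0,0,1,1],[0,0,0,1,1],[0,0,0,1,1],[0,0,0,0.1,1],[0,0,0,0,1]]'
cat >> h.py <<'E'
H=np.array([.5488,-.2777]);yw=np.radians(-7.8);EX=np.array([np.cos(yw),np.sin(yw)]);EY=np.array([-EX[1],EX[0]])
def st():
    o=readout.observe();d=np.array(o["position"])[:2]-H
    Rm=R.from_rotvec(o["ee_rot"]).as_matrix()
    print("t",o["clock"],"box x,y,z mm",np.round([d@EX*1e3,d@EY*1e3,o["position"][2]*1e3],1),"tooly deg",np.degrees(np.arctan2(Rm[1,1],Rm[0,1])).round(1),"tilt",np.degrees(np.arccos(-Rm[2,2])).round(2),"F",np.round(o["force"],1),"T",np.round(o["ft_torque"],2),"w",round(o["width"],3),"gf",round(float(o["gripper_force"]),1),"j7",o["joints"][6].round(2))
E
python3 -c "from h import *;st()"
```

```text
clock: 3.1
position: [0.5335, -0.2787, 0.3222]
ee_rot: [-0.527, -3.096, -0.0]
force: [0.3, 0.3, -0.2]
width: 1.0
gripper_force: 0.0
clock: 4.6
position: [0.533, -0.2776, 0.3223]
ee_rot: [-1.745, -2.612, 0.0]
force: [0.5, 0.2, -0.4]
width: 0.997
gripper_force: 0.0
clock: 6.1
position: [0.5331, -0.2776, 0.3223]
ee_rot: [-2.656, -1.676, 0.001]
force: [0.5, -0.7, 0.0]
width: 1.002
gripper_force: 0.0
clock: 7.6
position: [0.5331, -0.2775, 0.3223]
ee_rot: [-3.108, -0.451, 0.001]
force: [-0.1, -1.4, 0.4]
width: 1.0
gripper_force: 0.0
clock: 8.6
position: [0.5332, -0.2777, 0.3225]
ee_rot: [-3.134, 0.21, 0.0]
force: [0.2, 0.5, -1.2]
width: 0.999
gripper_force: 0.0
t 8.6 box x,y,z mm [-15.5  -2.1 322.5] tooly deg -97.7 tilt 0.02 F [ 0.2  0.5 -1.2] T [-0.02  0.22  0.03] w 0.999 gf 0.0 j7 -0.75
```

```bash
python3 -m creep '[[0,-0.05,0.4,0,1],[0,0,0.5,0,1],[0,0,0.5,0,1],[0,0,0.5,0,1],[0,0,0.5,0,1],[0,0,0.4,0,1],[0,0,0.3,0,1],[0,0,0,0,1]]'; python3 - <<'E'
from h import *
st();im=vision.get_image("wrist");cv2.imwrite("pics/w1.png",im["pixels"])
E
```

```text
clock: 9.6
position: [0.5333, -0.2757, 0.198]
ee_rot: [-3.134, 0.213, 0.002]
force: [-1.1, 0.8, -0.4]
width: 1.004
gripper_force: 0.0
t 9.6 box x,y,z mm [-1.57e+01 -1.00e-01  1.98e+02] tooly deg -97.8 tilt 0.06 F [-1.1  0.8 -0.4] T [-0.01  0.19  0.06] w 1.004 gf 0.0 j7 -0.66
```

View pics/w1.png

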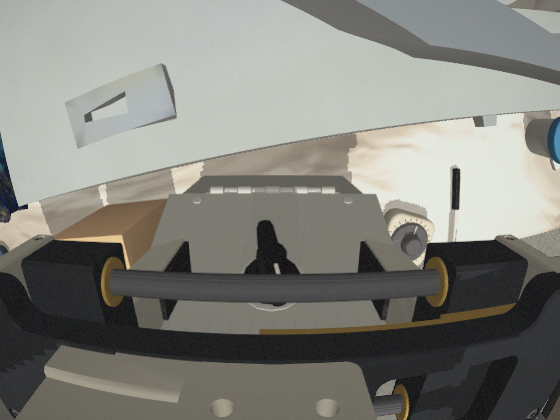

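The wrist view shows the open fingers at (170,270) and (375,270) on either side of the knob at (270,250), whose wing lies along the lid's front–back axis. I'll push the lid gently along its arc.

```bash
python3 -m creep '[[-0.12,0,0,0,1],[-0.12,0,0,0,1],[-0.12,0,0,0,1],[-0.12,0,0,0,1],[-0.12,0,0.064,0,1],[-0.12,0,0.064,0,1],[-0.11,0,0.074,0,1],[-0.11,0,0.074,0,1],[-0.1,0,0.084,0,1],[-0.1,0,0.084,0,1]]'; python3 - <<'E'
from h import *
st()
im=vision.get_image("top");c=cloud(im);P=c[165:250,235:340].reshape(-1,3)
print((P[(P[:,2]>.11)&(P[:,2]<.24)&(abs(P[:,1]+.275)<.08)&(P[:,0]<.56)]).shape)
cv2.imwrite("pics/t2.png",cv2.resize(im["pixels"][150:260,220:360],None,fx=4,fy=4))
E
```

```text
clock: 10.9
position: [0.4879, -0.2697, 0.1807]
ee_rot: [-3.134, 0.213, 0.0]
force: [0.8, 0.2, 2.2]
width: 1.0
gripper_force: 0.7
t 10.9 box x,y,z mm [-61.4  -0.3 180.7] tooly deg -97.8 tilt 0.01 F [0.8 0.2 2.2] T [-0.01  0.1   0.02] w 1.0 gf 0.7 j7 -0.62
(326, 3)
```

View pics/t2.png

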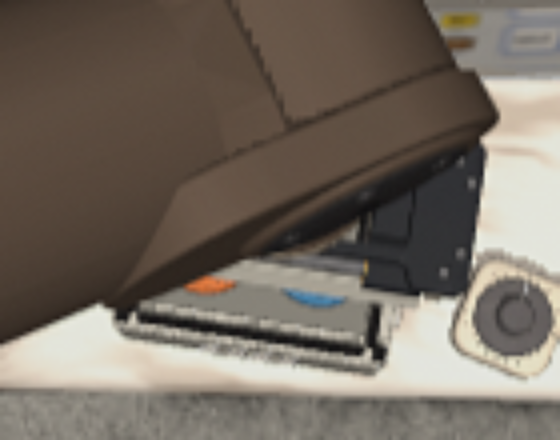

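The lid's front edge now covers most of the cups at (210,285) and (315,297), and the force is about 2 N. The lid is following the push, so I'll carry on.

```bash
python3 -m creep '[[-0.093,0,0.094,0,1],[-0.093,0,0.094,0,1],[-0.083,0,0.1,0,1],[-0.083,0,0.1,0,1],[-0.07,0,0.11,0,1],[-0.07,0,0.11,0,1],[-0.06,0,0.115,0,1],[-0.06,0,0.115,0,1],[-0.05,0,0.12,0,1],[-0.05,0,0.12,0,1]]'; python3 -c "from h import *;st()"; python3 -m creep '[[-0.035,0,0.12,0,1],[-0.035,0,0.12,0,1],[-0.02,0,0.08,0,1],[0,0,0.06,0,1],[0,0,0,0,1]]';python3 -c "from h import *;st()"
```

```text
clock: 12.2
position: [0.46, -0.2659, 0.1375]
ee_rot: [-3.134, 0.213, -0.0]
force: [1.7, -0.8, 0.9]
width: 0.996
gripper_force: 0.4
t 12.2 box x,y,z mm [-89.6  -0.3 137.5] tooly deg -97.8 tilt 0.0 F [ 1.7 -0.8  0.9] T [-0.    0.11  0.02] w 0.996 gf 0.4 j7 -0.55
clock: 12.82
position: [0.4564, -0.2653, 0.1225]
ee_rot: [-3.134, 0.213, 0.001]
force: [-0.0, 0.7, -1.0]
width: 1.001
gripper_force: 0.0
t 12.825 box x,y,z mm [-93.2  -0.3 122.5] tooly deg -97.8 tilt 0.02 F [-0.   0.7 -1. ] T [-0.06  0.2   0.05] w 1.001 gf 0.0 j7 -0.53
```

```bash
cat >> h.py <<'E'
def wcloud(im):
    z=im["z_map"].astype(float);K=im["camera_matrix"];v,u=np.mgrid[:z.shape[0],:z.shape[1]]
    a=(u-K[0,2])/K[0,0];b=(v-K[1,2])/K[1,1];t=np.hypot(a,b);k=np.where(t>1e-6,np.tan(np.minimum(t,1.5))/np.maximum(t,1e-6),1)
    p=np.stack([a*k*z,-b*k*z,-z],-1);Rm=np.array(im["rotation"])
    if Rm.shape!=(3,3): Rm=R.from_rotvec(Rm).as_matrix()
    P=p@Rm.T+np.array(im["position"]);P[z<=0]=np.nan
    d=P[...,:2]-H
    return np.stack([d@EX,d@EY,P[...,2]],-1)
def lid(name="wrist"):
    im=vision.get_image(name)
    B=wcloud(im) if name=="wrist" else None
    if B is None:
        P=cloud(im);d=P[...,:2]-H;B=np.stack([d@EX,d@EY,P[...,2]],-1)
    Q=B[(abs(B[...,1])<.08)&(abs(B[...,1])>.022)&(B[...,0]<-.01)&(B[...,0]>-.13)&(B[...,2]>.095)&(B[...,2]<.135)]
    for _ in range(5):
        a=np.polyfit(Q[:,0],Q[:,2],1);r=Q[:,2]-np.polyval(a,Q[:,0]);Q=Q[abs(r)<max(.002,2*r.std())]
    print(name,"lid n",len(Q),"angle",-np.arctan(a[0]),"z at hinge",a[1],"z at knob",np.polyval(a,-.086),r.std())
    g=im["pixels"].max(2)
    a_=a;K=B[(g<70)&(B[...,2]-np.polyval(a_,B[...,0])>.022)&(B[...,2]-np.polyval(a_,B[...,0])<.036)&(abs(B[...,1])<.03)&(abs(B[...,0]+.086)<.032)]
    if len(K)>10:
        m=K.mean(0);V=np.linalg.svd(K[:,:2]-m[:2])[2][0];V*=-np.sign(V[0])
        pr=(K[:,:2]-m[:2])@V;print("knob",len(K),m.round(4),"wing dir",V.round(3),"knob angle",np.arctan2(-V[0],-V[1]).round(3),"len",np.ptp(pr).round(3))
    return im
E
python3 - <<'E'
from h import *
im=lid();cv2.imwrite("pics/w2.png",im["pixels"])
E
```

```text
wrist lid n 33160 angle 0.14435344839025055 z at hinge 0.10747608996390769 z at knob 0.11997744144066101 0.0006438775789908581
knob 1834 [-0.0763  0.0031  0.1484] wing dir [-0.982 -0.19 ] knob angle 1.38 len 0.046
```

View pics/w2.png

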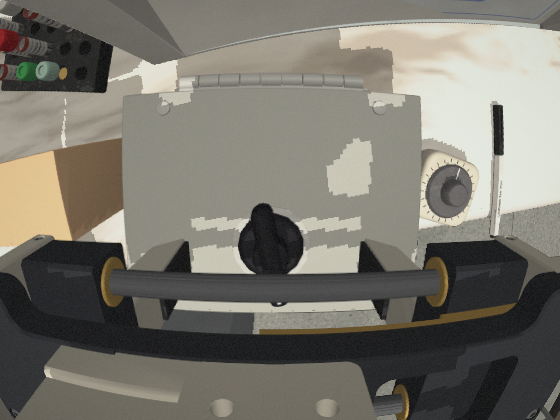

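The wrist view shows the lid at about 0.14 rad. The knob's foot is at (270,243), and the wing runs from (262,208) forward to (280,300), so the knob is at about 1.38. I'll turn the knob clear here, before the tongue touches the frame.

```bash
python3 -m creep '[[0,0,-0.1,0,1],[0,0,-0.1,0,1],[0.14,-0.045,0,-0.9,1],[0.14,0,0,-0.9,1],[0,0,0,-0.9,1],[0,0,0,0,1]]'; python3 -c "from h import *;st();lid()"; python3 -m creep '[[0,0,0,0,0.4],[0,0,0,0,0.1],[0,0,0,0,0.05],[0,0,0,0,0.05],[0,0,0,0,0.05],[0,0,0,0,0.05]]' 10; python3 -c "from h import *;st()"
```

```text
clock: 13.62
position: [0.468, -0.2648, 0.131]
ee_rot: [-3.14, -0.083, -0.001]
force: [0.0, 0.8, -0.1]
width: 1.002
gripper_force: 0.0
t 13.625 box x,y,z mm [-81.8   1.8 131. ] tooly deg -87.0 tilt 0.03 F [ 0.   0.8 -0.1] T [-0.03  0.15 -0.06] w 1.002 gf 0.0 j7 -0.4
wrist lid n 28641 angle 0.14459433840550517 z at hinge 0.10746678141545757 z at knob 0.11998928793290428 0.0006472572040226955
knob 1344 [-0.0761  0.0037  0.1483] wing dir [-0.982 -0.191] knob angle 1.379 len 0.046
clock: 14.42
position: [0.4679, -0.2647, 0.1306]
ee_rot: [-3.14, -0.083, -0.0]
force: [-1.0, 0.8, -0.0]
width: 0.396
gripper_force: 0.0
t 14.425 box x,y,z mm [-81.9   1.9 130.6] tooly deg -87.0 tilt 0.0 F [-1.   0.8 -0. ] T [-0.03  0.16  0.07] w 0.396 gf 0.0 j7 -0.4
```

```bash
python3 -m creep '[[0,0,0,0,0.05],[0,0,0,0,0.05],[0,0,0,0,0.05],[0,0,0,0,0.05],[0,0,0,0,0.05]]' 10; python3 -c "from h import *;st()"
```

```text
clock: 15.05
position: [0.4679, -0.2647, 0.1306]
ee_rot: [-3.14, -0.083, 0.0]
force: [-0.5, 1.1, 0.2]
width: 0.117
gripper_force: 10.0
t 15.05 box x,y,z mm [-81.9   1.9 130.6] tooly deg -87.0 tilt 0.01 F [-0.5  1.1  0.2] T [0.11 0.18 0.04] w 0.117 gf 10.0 j7 -0.4
```

```bash
python3 -m creep '[[0,0,0,-0.5,0.05],[0,0,0,-1,0.05],[0,0,0,-1,0.05],[0,0,0,-1,0.05],[0,0,0,-1,0.05],[0,0,0,0,0.05]]'; python3 -c "from h import *;st();lid()"
```

```text
clock: 15.8
position: [0.4679, -0.2642, 0.1306]
ee_rot: [-3.087, -0.575, -0.001]
force: [0.6, 2.4, -0.3]
width: 0.121
gripper_force: 10.2
t 15.8 box x,y,z mm [-82.    2.4 130.6] tooly deg -68.9 tilt 0.07 F [ 0.6  2.4 -0.3] T [ 0.7   0.16 -0.05] w 0.121 gf 10.2 j7 -0.16
wrist lid n 24720 angle 0.14283105446736483 z at hinge 0.10747293741362347 z at knob 0.11984062591417674 0.0006478384889467686
knob 1349 [-0.0766  0.0063  0.1485] wing dir [-0.879 -0.476] knob angle 1.074 len 0.046
```

```bash
python3 -m creep '[[0,0,0,-0.6,0.05],[0,0,0,-1,0.05],[0,0,0,-1,0.05],[0,0,0,-1,0.05],[0,0,0,-1,0.05],[0,0,0,-1,0.05],[0,0,0,0,0.05]]'; python3 -c "from h import *;st();lid()"; python3 -m creep '[[0,0,0,-0.6,0.05],[0,0,0,-1,0.05],[0,0,0,-1,0.05],[0,0,0,-1,0.05],[0,0,0,-1,0.05],[0,0,0,-1,0.05],[0,0,0,-1,0.05],[0,0,0,0,0.05]]'; python3 -c "from h import *;st();lid()"
```

```text
clock: 16.73
position: [0.4673, -0.2637, 0.1303]
ee_rot: [-2.915, -1.165, 0.001]
force: [-2.1, 5.4, -0.9]
width: 0.131
gripper_force: 10.2
t 16.725 box x,y,z mm [-82.6   2.8 130.3] tooly deg -46.4 tilt 0.13 F [-2.1  5.4 -0.9] T [ 1.25  0.48 -0.07] w 0.131 gf 10.2 j7 0.15
wrist lid n 24287 angle 0.1375795728255152 z at hinge 0.10748052545091737 z at knob 0.11938758987466426 0.0006495305717134371
knob 1371 [-0.0788  0.0092  0.1482] wing dir [-0.641 -0.767] knob angle 0.696 len 0.047
clock: 17.77
position: [0.4665, -0.2635, 0.13]
ee_rot: [-2.572, -1.798, 0.001]
force: [-4.0, 6.0, 0.0]
width: 0.127
gripper_force: 10.1
t 17.775 box x,y,z mm [-83.4   2.9 130. ] tooly deg -20.1 tilt 0.21 F [-4.  6.  0.] T [ 1.34  0.96 -0.1 ] w 0.127 gf 10.1 j7 0.52
wrist lid n 22917 angle 0.13323410889366483 z at hinge 0.10746417840114685 z at knob 0.11899059568612566 0.0006387817197093332
knob 1374 [-0.0826  0.0113  0.1482] wing dir [-0.236 -0.972] knob angle 0.238 len 0.047
```

```bash
python3 -m creep '[[0,-0.012,0.05,0,0.05],[0,-0.012,0.05,0,0.05],[0,-0.012,0.05,0,0.05],[0,-0.012,0.05,0,0.05],[0,0,0,0,0.05]]'; python3 -c "from h import *;st();lid()"
```

```text
clock: 18.45
position: [0.4639, -0.2632, 0.1222]
ee_rot: [-2.573, -1.796, 0.003]
force: [-7.0, 4.9, 7.0]
width: 0.118
gripper_force: 10.1
t 18.45 box x,y,z mm [-86.1   2.8 122.2] tooly deg -20.2 tilt 0.25 F [-7.   4.9  7. ] T [ 1.35  1.89 -0.11] w 0.118 gf 10.1 j7 0.53
wrist lid n 23522 angle 0.046467961073918235 z at hinge 0.10772131001577179 z at knob 0.11172043348021253 0.0006389840778431845
knob 1309 [-0.0854  0.0113  0.1414] wing dir [-0.24  -0.971] knob angle 0.242 len 0.047
```

```bash
python3 -m creep '[[0,-0.02,0,0,0.05],[0,-0.01,0.025,0,0.05],[0,0,0.025,0,0.05],[0,0,0.025,0,0.05],[0,0,0,0,0.05]]' 30; python3 -c "from h import *;st();lid()"
```

```text
clock: 19.12
position: [0.4632, -0.2631, 0.1199]
ee_rot: [-2.574, -1.796, 0.001]
force: [-8.4, 7.6, 13.5]
width: 0.111
gripper_force: 30.0
t 19.125 box x,y,z mm [-86.8   2.8 119.9] tooly deg -20.2 tilt 0.19 F [-8.4  7.6 13.5] T [ 1.64  2.09 -0.14] w 0.111 gf 30.0 j7 0.53
wrist lid n 23727 angle 0.020791504014502075 z at hinge 0.10777874037545451 z at knob 0.10956706741809073 0.0006360831309912652
knob 1289 [-0.0861  0.0115  0.1392] wing dir [-0.232 -0.973] knob angle 0.234 len 0.047
```

```bash
python3 -m creep '[[0.015,-0.015,0.02,0,0.05],[0.01,-0.01,0.02,0,0.05],[0,0,0,0,0.05],[0,0,0,0,0.05]]'; python3 -c "from h import *;st();lid()"
```

```text
clock: 19.68
position: [0.463, -0.263, 0.1189]
ee_rot: [-2.576, -1.796, 0.001]
force: [-8.1, 4.5, 18.1]
width: 0.107
gripper_force: 30.0
t 19.675 box x,y,z mm [-87.    2.9 118.9] tooly deg -20.2 tilt 0.07 F [-8.1  4.5 18.1] T [ 1.11  2.03 -0.13] w 0.107 gf 30.0 j7 0.53
wrist lid n 23799 angle 0.009725197209460712 z at hinge 0.10780371443714626 z at knob 0.10864010776586948 0.0006369592166045529
knob 1256 [-0.0864  0.0115  0.1383] wing dir [-0.227 -0.974] knob angle 0.229 len 0.048
```

```bash
python3 -m creep '[[0,-0.01,0.02,0,0.05],[0,0,0.02,0,0.05],[0,0,0,0,0.05],[0,0,0,0,0.05]]'; python3 -c "from h import *;st();lid()"
```

```text
clock: 20.23
position: [0.4628, -0.263, 0.1179]
ee_rot: [-2.576, -1.796, -0.0]
force: [-10.9, 6.0, 25.1]
width: 0.105
gripper_force: 30.0
t 20.225 box x,y,z mm [-87.2   2.9 117.9] tooly deg -20.2 tilt 0.04 F [-10.9   6.   25.1] T [ 1.36  2.43 -0.09] w 0.105 gf 30.0 j7 0.53
wrist lid n 23929 angle -0.00022617799604308082 z at hinge 0.10785408506618019 z at knob 0.1078346337581888 0.0006450077621381943
knob 1263 [-0.0867  0.0115  0.1375] wing dir [-0.228 -0.974] knob angle 0.23 len 0.047
```

```bash
python3 -m creep '[[0,0,0.02,0,0.05],[0,0,0,0,0.05],[0,0,0,0.5,0.05],[0,0,0,1,0.05],[0,0,0,1,0.05],[0,0,0,1,0.05],[0,0,0,0,0.05]]'; python3 -c "from h import *;st();lid()"
```

```text
clock: 21.15
position: [0.4631, -0.2632, 0.1176]
ee_rot: [-2.777, -1.468, -0.001]
force: [-12.3, 7.3, 34.2]
width: 0.105
gripper_force: 30.0
t 21.15 box x,y,z mm [-86.9   2.7 117.6] tooly deg -34.3 tilt 0.04 F [-12.3   7.3  34.2] T [ 1.72  2.78 -0.04] w 0.105 gf 30.0 j7 0.34
wrist lid n 24960 angle -0.00014691674172293725 z at hinge 0.1078407508206017 z at knob 0.10782811598072262 0.000639668641008395
knob 1264 [-0.0844  0.0107  0.1375] wing dir [-0.455 -0.891] knob angle 0.472 len 0.047
```

```bash
python3 -m creep '[[0,0,-0.018,0,0.05],[0,0,0,0,0.05]]'; python3 -c "from h import *;st();lid()"; python3 -m creep '[[0,0,0,0.6,0.05],[0,0,0,1,0.05],[0,0,0,1,0.05],[0,0,0,1,0.05],[0,0,0,1,0.05],[0,0,0,0,0.05]]'; python3 -c "from h import *;st();lid()"
```

```text
clock: 21.45
position: [0.4631, -0.2632, 0.1178]
ee_rot: [-2.777, -1.47, -0.0]
force: [-9.6, 4.0, 24.0]
width: 0.11
gripper_force: 30.0
t 21.45 box x,y,z mm [-86.9   2.7 117.8] tooly deg -34.2 tilt 0.01 F [-9.6  4.  24. ] T [ 1.24  2.23 -0.1 ] w 0.11 gf 30.0 j7 0.34
wrist lid n 24925 angle -6.742562205930723e-05 z at hinge 0.10784470156612345 z at knob 0.10783890296261757 0.0006385389712630067
knob 1267 [-0.0845  0.0106  0.1375] wing dir [-0.454 -0.891] knob angle 0.472 len 0.047
clock: 22.25
position: [0.4634, -0.2635, 0.1178]
ee_rot: [2.976, 1.005, 0.0]
force: [-8.1, 4.9, 22.3]
width: 0.106
gripper_force: 30.0
t 22.25 box x,y,z mm [-86.5   2.5 117.8] tooly deg -52.7 tilt 0.04 F [-8.1  4.9 22.3] T [ 1.04  1.87 -0.14] w 0.106 gf 30.0 j7 0.08
wrist lid n 26541 angle -4.807019879920452e-05 z at hinge 0.10785703464475334 z at knob 0.10785290060765343 0.0006332790473004206
knob 1256 [-0.0819  0.0089  0.1375] wing dir [-0.712 -0.702] knob angle 0.793 len 0.047
```

```bash
python3 -m creep '[[0,0,0,0.6,0.05],[0,0,0,1,0.05],[0,0,0,1,0.05],[0,0,0,1,0.05],[0,0,0,1,0.05],[0,0,0,1,0.05],[0,0,0,0,0.05]]'; python3 -c "from h import *;st();lid()"; python3 -m creep '[[0,0,0,0.6,0.05],[0,0,0,1,0.05],[0,0,0,1,0.05],[0,0,0,1,0.05],[0,0,0,1,0.05],[0,0,0,0.4,0.05],[0,0,0,0,0.05]]'; python3 -c "from h import *;st();lid()"
```

```text
clock: 23.18
position: [0.4636, -0.264, 0.1178]
ee_rot: [3.113, 0.408, 0.001]
force: [-6.6, 3.1, 20.7]
width: 0.103
gripper_force: 30.0
t 23.175 box x,y,z mm [-86.3   2.  117.8] tooly deg -75.1 tilt 0.11 F [-6.6  3.1 20.7] T [ 0.66  1.58 -0.05] w 0.103 gf 30.0 j7 -0.22
wrist lid n 26888 angle -0.0001591519816896329 z at hinge 0.10786826738921854 z at knob 0.10785458031867767 0.0006351240497389256
knob 1261 [-0.0798  0.0058  0.1375] wing dir [-0.927 -0.375] knob angle 1.187 len 0.047
clock: 24.1
position: [0.4636, -0.2644, 0.1179]
ee_rot: [3.136, -0.138, 0.001]
force: [-5.8, 1.2, 17.1]
width: 0.108
gripper_force: 30.0
t 24.1 box x,y,z mm [-86.2   1.6 117.9] tooly deg -95.0 tilt 0.17 F [-5.8  1.2 17.1] T [ 0.25  1.45 -0.  ] w 0.108 gf 30.0 j7 -0.49
wrist lid n 26642 angle -0.000554385863010505 z at hinge 0.10788609593247549 z at knob 0.10783841874337216 0.000634267461879327
knob 1276 [-0.0794  0.0025  0.1375] wing dir [-0.999 -0.041] knob angle 1.53 len 0.048
```

```bash
python3 -m creep '[[0,0,0,0.3,0.05],[0,0,-0.02,0,0.05],[0,0,-0.02,0,0.05],[0,0,-0.02,0,0.05],[0,0,0,0,0.3],[0,0,0,0,0.5],[0,0,0,0,0.5],[0,0,0,0,0.5],[0,0,0,0,0.5],[0,0,0,0,0.5]]'; python3 -c "from h import *;st();lid()"; python3 -m creep '[[0,0,-0.1,0,0.5],[0,0,-0.3,0,0.5],[0,0,-0.6,0,0.5],[0,0,-1,0,0.5],[0,0,-1,0,0.5],[0,0,-0.6,0,0.5],[0,0,0,0,0.5],[0,0,0,0,0.5]]'; python3 - <<'E'
from h import *
st();im=lid();cv2.imwrite("pics/w3.png",im["pixels"])
E
```

```text
clock: 25.4
position: [0.464, -0.2622, 0.1188]
ee_rot: [-3.137, 0.169, -0.0]
force: [0.1, 0.3, 0.5]
width: 0.5
gripper_force: 0.0
t 25.4 box x,y,z mm [-86.1   3.8 118.8] tooly deg -96.2 tilt 0.0 F [0.1 0.3 0.5] T [-0.    0.15  0.01] w 0.5 gf 0.0 j7 -0.51
wrist lid n 26778 angle 0.01548702675145393 z at hinge 0.10783500993827819 z at knob 0.10916700073238098 0.0006319409089456262
knob 1541 [-0.0798  0.0026  0.1383] wing dir [-1.    -0.002] knob angle 1.568 len 0.047
clock: 26.45
position: [0.4638, -0.2619, 0.2624]
ee_rot: [-3.136, 0.169, 0.0]
force: [0.1, 0.5, -0.2]
width: 0.496
gripper_force: 0.0
t 26.45 box x,y,z mm [-86.4   4.1 262.4] tooly deg -96.2 tilt 0.04 F [ 0.1  0.5 -0.2] T [-0.02  0.16  0.01] w 0.496 gf 0.0 j7 -0.72
wrist lid n 13551 angle 0.015961520921516533 z at hinge 0.10781605098250262 z at knob 0.10918885836718105 0.000703027804360281
knob 580 [-0.0852  0.0021  0.1386] wing dir [-1.    -0.015] knob angle 1.556 len 0.046
```

View pics/w3.png

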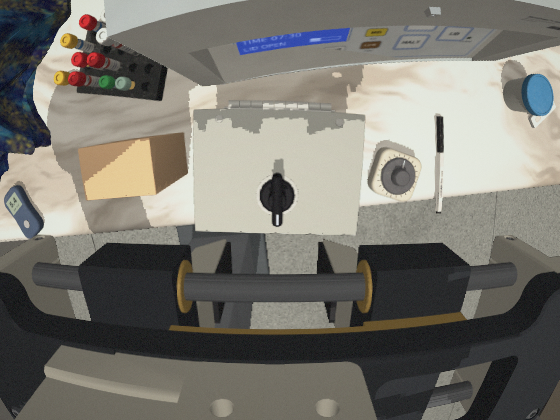

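The lid is flat and shut. The knob at (277,195) has its white mark pointing to the front at (277,215). The latched angle reads 0.016, and the carton, timer and marker have not moved.

```bash
python3 -c "from h import *;print(sign_off())"
```

```text
the job is handed in; nothing more can be done
None
```

The box is shut and latched: after release the lid read about 0.016 rad and the knob about 1.56 rad, the arm is clear, the carton, timer and marker look untouched in the last picture, and I handed the job in at about 26.5 s.

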